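Sweep the wood offcuts off the cutting mat into the offcuts tray

TASK

Clear the cutting mat for the next job: with the fingertips sweep the three wood offcuts along the mat and over its open end into the empty cardboard tray. Only push them, never pick one up or let one end up anywhere but in that tray, and leave the paperweight, the thread spool and everything else on the bench standing where they are.

Things in the scene. Friction and masses are not known exactly. Their poses are not given: they have to be found in the camera images.
- board: Raised plywood work board topped with a green cutting mat, fixed to the bench. 260 mm along its x, 300 mm along its y; the mat's surface is 45 mm above the bench. Wooden fences 12 mm wide stand 11 mm above the mat along the whole of its two 300 mm edges (inner faces at x = +/-118 mm); the two ends at y = +/-150 mm are open and level with the mat. Origin: centre of the underside, at bench height.
- offcut_tray: Empty open cardboard tray, fixed on the bench against one open end of the board (its near side is 1 mm from that end; either the board's +y or its -y end). 240 mm along x, 130 mm along y, 34 mm high, so its rim is 11 mm below the mat's surface; walls 3 mm, floor 3 mm. Axes parallel to the board's. Origin: centre of the underside.
- tool_tray: Dark wooden tray of the same outer size holding hand tools (none higher than 35 mm), fixed against the board's other open end. Origin: centre of the underside. Nothing is to be put into it.
- weight: Steel paperweight standing on the mat near its lengthwise middle line: a disc 38 mm across and 30 mm high with a knob 16 mm across, 45 mm high in all, 350 g, loose. Origin: centre of its underside. Stays where it is.
- spool: Upright thread spool standing on the mat near its lengthwise middle line: 32 mm across, 40 mm high, 50 g, loose. Origin: centre of its underside. Stays where it is.
- offcut1_c (a point): Offcut of rebated wood strip lying on the mat, 42 mm long (its x), 22 mm wide (y), 18 mm high (the upper 8 mm only 14 mm wide), about 16 g, loose, slides easily. This point is its centre, 9 mm above its underside. Offcuts lie in two rows along the board's y, one on either side of the paperweight and spool, at about x = -80 and x = +80 mm of the board; the row at -80 mm has two, at least 90 mm apart between centres.
- offcut2_c (a point): Offcut of rebated wood strip lying on the mat, 36 mm long (its x), 22 mm wide (y), 18 mm high (the upper 8 mm only 14 mm wide), about 16 g, loose, slides easily. This point is its centre, 9 mm above its underside. Offcuts lie in two rows along the board's y, one on either side of the paperweight and spool, at about x = -80 and x = +80 mm of the board; the row at -80 mm has two, at least 90 mm apart between centres.
- offcut3_c (a point): Offcut of rebated wood strip lying on the mat, 48 mm long (its x), 22 mm wide (y), 18 mm high (the upper 8 mm only 14 mm wide), about 16 g, loose, slides easily. This point is its centre, 9 mm above its underside. Offcuts lie in two rows along the board's y, one on either side of the paperweight and spool, at about x = -80 and x = +80 mm of the board; the row at -80 mm has two, at least 90 mm apart between centres.
- mug: White mug, 80 mm across, 95 mm high, standing loose on the bench clear of the board. Origin: centre of its underside. Stays where it is.
- glue_jar: Glue jar, 64 mm across, 85 mm high, standing loose on the bench clear of the board. Origin: centre of its underside. Stays where it is.
- flask: Steel drinking flask, 72 mm across, 240 mm high, standing loose on the bench clear of the board. Origin: centre of its underside. Stays where it is.
- tub: White plastic tub, 100 mm across, 50 mm high, standing loose on the bench clear of the board. Origin: centre of its underside. Stays where it is.
- brush: Flat paste brush 200 mm long, 42 mm wide, 20 mm high, lying loose on the bench clear of the board. Origin: middle of its length, on the bench. Stays where it is.
- offcut1: The same offcut; origin at the centre of its underside, axes as above.
- offcut2: The same offcut; origin at the centre of its underside, axes as above.
- offcut3: The same offcut; origin at the centre of its underside, axes as above.

How it is judged:
At the end, for the whole second after the job is handed in: The centre of each of the three offcuts is inside the cardboard tray's walls and lower than the mat's surface (45 mm above the bench), and each is at rest (below 30 mm/s) (x of offcut1_c in the frame of offcut_tray between -0.117 and 0.117 m and y of offcut1_c in the frame of offcut_tray between -0.062 and 0.062 m and height (world z) of each of offcut1_c, offcut2_c, offcut3_c below 0.045 m and linear speed of each of offcut1, offcut2, offcut3 below 0.03 m/s and x of offcut2_c in the frame of offcut_tray between -0.117 and 0.117 m and y of offcut2_c in the frame of offcut_tray between -0.062 and 0.062 m and x of offcut3_c in the frame of offcut_tray between -0.117 and 0.117 m and y of offcut3_c in the frame of offcut_tray between -0.062 and 0.062 m); the robot touches nothing.
It fails at once if an offcut is picked up (its centre more than 27 mm above the mat; upended by a push it stays below this) (height (world z) of any of offcut1_c, offcut2_c, offcut3_c above 0.072 m).
It fails at once if an offcut leaves the board anywhere but into the cardboard tray (its centre falls below the mat outside the tray) ((height (world z) of offcut1_c below 0.042 m and (x of offcut1_c in the frame of offcut_tray above 0.12 m or x of offcut1_c in the frame of offcut_tray below -0.12 m or y of offcut1_c in the frame of offcut_tray above 0.075 m or y of offcut1_c in the frame of offcut_tray below -0.075 m)) or (height (world z) of offcut2_c below 0.042 m and (x of offcut2_c in the frame of offcut_tray above 0.12 m or x of offcut2_c in the frame of offcut_tray below -0.12 m or y of offcut2_c in the frame of offcut_tray above 0.075 m or y of offcut2_c in the frame of offcut_tray below -0.075 m)) or (height (world z) of offcut3_c below 0.042 m and (x of offcut3_c in the frame of offcut_tray above 0.12 m or x of offcut3_c in the frame of offcut_tray below -0.12 m or y of offcut3_c in the frame of offcut_tray above 0.075 m or y of offcut3_c in the frame of offcut_tray below -0.075 m))).
It fails at once if the paperweight or the spool is shifted by more than 15 mm, or the mug, jar, flask, tub or brush by more than 20 mm (distance of any of weight, spool from where it was at the start of the episode above 0.015 m or distance of any of mug, glue_jar, flask, tub, brush from where it was at the start of the episode above 0.02 m).
It fails at once if the paperweight, spool, mug, jar or flask is tipped by more than 0.4 rad (angle between any of weight, spool, mug, glue_jar, flask's own z axis and vertical above 0.4 rad).
It also fails if it takes over 64 s, if anything falls off the work surface, if the arm or the gripper's body presses on something with over 40 N, if the wrist force passes 120 N, or if a joint passes its speed limit or range.

ROBOT

A 6-joint arm with a two-finger parallel gripper is mounted at the origin on the work surface. World frame = base frame: x ahead of the robot, y to its left, z up, the work surface at z = 0. Lengths are in m, angles in rad, forces in N, time in s.
With the tool pointing down it reaches from about 0.375 to 0.975 m from the base axis. Payload 3.8 kg.
Tool frame: the origin (TCP) lies at the very end of the fingers, on their centre line; the grasp point (between the pads) lies 19 mm behind it; z points along the fingers, y is the direction in which the jaws open and shut (so a half turn about z gives the same grasp; the last joint's range is limited). The gripper opens to 85 mm and grips with 20 to 120 N. Pads are 22 mm wide; open, the fingers measure 114 mm over their backs; the gripper's body (76 mm by 85 mm) begins 54 mm behind the grasp point. The pads swing forward as they close: fully open they stand 13 mm farther back than shut.
Start: joints at [1.243, 0.264, 1.604, -0, 1.274, -0.037], TCP at [0.194, 0.647, 0.231] pointing down, gripper open.
Joint ranges: [-2.63, 2.63], [-0.94, 2.18], [0.31, 2.57], [-1.31, 4.45], [0, 2.66], [-2.55, 2.55]. Speed limits (rad/s): [2.57, 2.57, 3.14, 3.14, 3.14, 3.14].

INTERFACE

Orientations are given as a rotation vector (axis times angle).
In Python, from workcell import status, read_camera, camera_info, order gives the robot as it stands.
- The arm moves only by the tool move_arm, never from a script. Its argument "deltas" is a list of rows, each a list of 3 entries, a list of its own where there are three numbers: the turn, a rotation vector about the world's x, y, z as a fraction of full scale, then the shift along the world's x, y, z as a fraction of full scale, then the closure, from -1 (fully open) to 1 (shut), so that 0 is half open. A call has 1 to 20 rows; each row is the pose to reach, as a shift and turn from the pose commanded when the call began; what a row does not reach only later rows make up. Full scale, the value 1, is 0.1 m for a shift and pi/2 rad for a turn. A row lasts 1/8 s, in which the tool goes at most 62.5 mm and 10.7 degrees, less where a joint would pass 70% of its speed; a pose out of reach is approached as far as the arm can. A call with a number of a shift or a turn outside -1 to 1 is refused whole. A call with a gripper value outside its range is refused whole. The fingers move at their own pace and stop on an object; "grip_force" is the grip in N (left out, the last holds). Time passes only in rows, so rows that repeat a pose let the fingers close. It gives the time, the measured TCP pose, the force and the opening at its end, in the units of the state.
- status.read_state(): the state, without advancing time (a new reading comes with each control period).
- read_camera(name): name is "scene" or "top"; returns (picture, depth): 400x640x3 uint8, red, green, blue; 400x640 float32, m along the optical axis (not along the pixel's ray), 0 where there is no reading.
- camera_info(name): a dict with "K" (3x3 intrinsics, pixels), "D" ([k1, k2, p1, p2, k3] as OpenCV has them; the pictures are not rectified), "R" (3x3) and "t" (3): a world point X has camera coordinates R X + t. Camera axes: x right, y down, z forward; pixel columns grow to the right and rows downward; lengths in m; the calibration is good to about 2 mm. A picture is of the moment at which its call begins. camera_info takes no time and is no camera call.
- order.finish_job(): hands the job in, once; it reports no verdict.
The state is a dict: "time": time; "q": joint angles; "joint_vel": joint speeds; "joint_torque": joint torques, N m; "tool_pos": TCP position; "tcp_rot": TCP orientation; "wrist_force": force on the tool from outside, world axes, zero at the start; "torque": the same for the moment, N m; "width": opening from 0.0 (shut) to 1.0 (fully open).
Only numpy, scipy, OpenCV 4.12 (cv2) and the standard library are available. Lean on these libraries where they do the work, as an engineer would, in place of code of your own. Each camera call takes 0.05 s, during which the arm holds its last target. There are 200 camera calls.

## Working session

There is one attempt and no reset: what is moved stays moved. The work goes in short steps, Python scripts to look and compute and a tool call to move; the robot and the scene stay as the last step left them, time stands still between calls to the robot, and variables do not carry over. Pictures are saved under pics/ and viewed, about 8 in all and at most 12, crops included, and the job is handed in when it is done.

Besides the shell and the picture viewer there is one more tool, called by a JSON object that holds its "api" and its "payload". move_arm: Moves the arm, as the interface text tells. Its arguments: {"type":"object","properties":{"deltas":{"type":"array","items":{"type":"array"}},"grip_force":{"type":"number"}},"required":["deltas"]}

```bash
mkdir -p pics
python3 - <<'E'
from workcell import status, read_camera, camera_info
import cv2, numpy as np
for n in ("top","scene"):
    p,d=read_camera(n); np.savez(n+'.npz',p=p,d=d)
    cv2.imwrite(f'pics/{n}0.png',p[:,:,::-1]); c=camera_info(n)
    print(n,np.round(c['K'],1).tolist(),np.round(c['D'],3),np.round(c['R'],3).tolist(),np.round(c['t'],3))
print(status.read_state())
E
```

```text
top [[513.8, 0.0, 318.2], [0.0, 513.8, 199.7], [0.0, 0.0, 1.0]] [0.042 0.    0.    0.    0.   ] [[0.008, -1.0, 0.009], [-0.989, -0.009, -0.146], [0.146, -0.008, -0.989]] [0.155 0.556 1.149]
scene [[461.9, 0.0, 325.2], [0.0, 461.9, 204.4], [0.0, 0.0, 1.0]] [-0.051  0.     0.     0.     0.   ] [[0.648, 0.761, 0.006], [0.566, -0.477, -0.672], [-0.509, 0.439, -0.741]] [-0.437 -0.177  1.35 ]
{'time': 0.1, 'q': array([ 1.24312987e+00,  2.64634523e-01,  1.60524872e+00,  6.92348481e-06,
        1.27369591e+00, -3.69175197e-02]), 'joint_vel': array([ 1.81091023e-05, -2.71567141e-03, -4.22152952e-03,  8.01573692e-04,
       -3.15275778e-05, -1.16575374e-04]), 'joint_torque': array([-1.97376808e-04, -5.16712725e+01, -3.68592560e+01, -1.24766539e-04,
        6.22532767e-03, -1.73715233e-05]), 'tool_pos': array([0.19329974, 0.64603919, 0.2301096 ]), 'tcp_rot': array([-4.55050232e-01, -3.10808958e+00,  3.06644795e-03]), 'wrist_force': array([ 1.29658388, -1.03466056,  0.00500071]), 'torque': array([ 0.00047419, -0.006738  , -0.01136759]), 'width': 1.002622273729258}
```

View pics/top0.png

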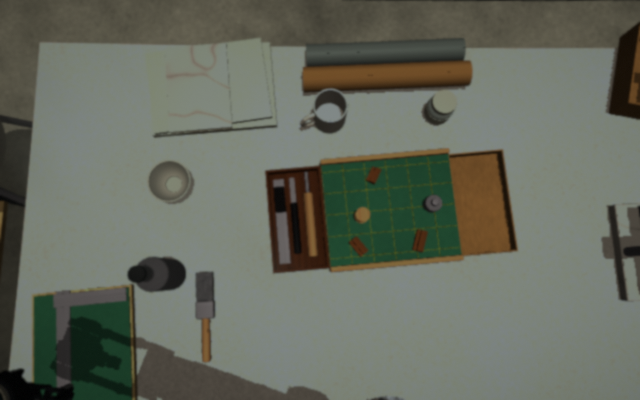

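View pics/scene0.png

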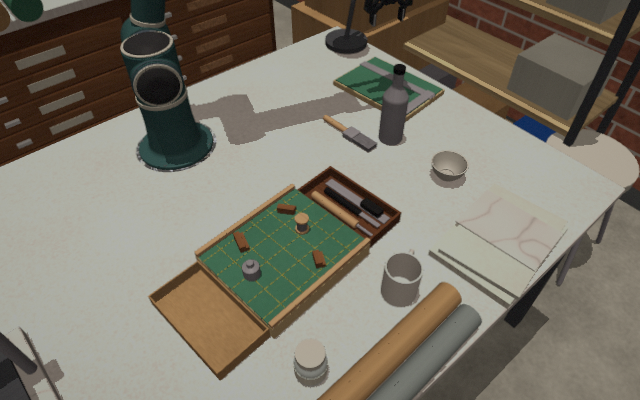

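The top view shows the green board at about (390,210). The cardboard tray is on its right (world −y) and the tool tray on its left. Offcuts are at (373,175), (358,246) and (420,240), the spool at (362,214) and the weight at (432,203).

```bash
cat > h.py <<'E'
import numpy as np, cv2
from workcell import camera_info
def ray(name,uv,z):
    c=camera_info(name);K,D,R,t=[np.array(c[k],float) for k in('K','D','R','t')]
    n=cv2.undistortPoints(np.array(uv,float).reshape(-1,1,2),K,D).reshape(-1,2)
    d=np.c_[n,np.ones(len(n))]@R; o=-R.T@t
    return (o+d*((z-o[2])/d[:,2])[:,None])[:,:2]
def blobs(m,amin=25):
    cs,_=cv2.findContours(m.astype(np.uint8),cv2.RETR_EXTERNAL,cv2.CHAIN_APPROX_NONE)
    return [c for c in cs if cv2.contourArea(c)>amin]
def offcuts(p,name):
    h=cv2.cvtColor(p,cv2.COLOR_RGB2HSV).astype(int); H,S,V=h[...,0],h[...,1],h[...,2]
    return ((H<12)|(H>172))&(S>120)&(V>40)
E
python3 - <<'E'
from h import *
p=np.load('top.npz')['p']; h=cv2.cvtColor(p,cv2.COLOR_RGB2HSV).astype(int);H,S,V=[h[...,i] for i in range(3)]
g=(H>55)&(H<95)&(S>90)&(V>40); g[:,:250]=0
c=max(blobs(g),key=cv2.contourArea)
w=ray('top',c.reshape(-1,2),.045); r=cv2.minAreaRect(w.astype(np.float32)); print('mat',r, cv2.boxPoints(r).tolist())
for (x,y) in [(373,175),(358,246),(420,240),(362,214),(432,203),(480,200),(390,155)]: print((x,y),h[y,x])
for n in('top','scene'):
    p=np.load(n+'.npz')['p']; m=offcuts(p,n)
    for c in blobs(m,15):
        x,y=c.reshape(-1,2).mean(0)
        if (n=='top' and 325<x<460 and 155<y<268) or (n=='scene' and 200<x<370 and 190<y<320):
            w=ray(n,c.reshape(-1,2),.058); r=cv2.minAreaRect(w.astype(np.float32)); print(n,(x,y),np.round(r[0],3),np.round(r[1],3),r[2], np.round(cv2.boxPoints(r),3).tolist())
# depth points over mat
from workcell import camera_info
c=camera_info('top');K,D,R,t=[np.array(c[k],float) for k in('K','D','R','t')]
d=np.load('top.npz')['d']; v,u=np.mgrid[0:400,0:640]
n=cv2.undistortPoints(np.stack([u,v],-1).reshape(-1,1,2).astype(float),K,D).reshape(-1,2)
X=(np.c_[n,np.ones(len(n))]*d.reshape(-1,1)-t)@R; X=X.reshape(400,640,3)
Z=X[...,2].copy(); Z[d==0]=0; np.save('X.npy',X)
print('mat z',np.median(Z[200:230,380:400]))
hi=(Z>.068)&(u>330)&(u<455)&(v>160)&(v<262)
for c in blobs(hi,5):
    m=np.zeros((400,640),np.uint8); cv2.drawContours(m,[c],-1,1,-1); q=X[(m>0)&hi]; print('tall',c.reshape(-1,2).mean(0),q.min(0).round(3),q.max(0).round(3),q.mean(0).round(3))
E
```

```text
mat ((0.5341591238975525, -0.005100801587104797), (0.23273538053035736, 0.2952967584133148), 5.73821496963501) [[0.4036121368408203, 0.13017287850379944], [0.4331369400024414, -0.16364416480064392], [0.6647061109542847, -0.14037448167800903], [0.6351813077926636, 0.15344256162643433]]
(373, 175) [ 12 190  78]
(358, 246) [ 12 189  77]
(420, 240) [ 12 191  72]
(362, 214) [ 18 141 128]
(432, 203) [ 0 13 58]
(480, 200) [ 16 164 118]
(390, 155) [ 18 137 128]
mat z 0.045175139710231085
tall [362.575 213.825] [0.501 0.046 0.081] [0.533 0.076 0.092] [0.517 0.061 0.085]
tall [433.08695652 202.45652174] [ 0.528 -0.116  0.068] [ 0.563 -0.081  0.095] [ 0.545 -0.098  0.079]
```

```bash
sed -i 's/H<12/H<15/; s/(V>40)/(V>30)\&(V<110)/' h.py
python3 - <<'E'
from h import *
p=np.load('top.npz')['p']; X=np.load('X.npy')
c0=np.array([.534,-.005]); th=np.radians(5.74); ey=-np.array([np.sin(th),-np.cos(th)]); ex=np.array([np.cos(th),np.sin(th)])
B=lambda w:np.c_[(w-c0)@ex,(w-c0)@ey].round(4)
m=offcuts(p,'top')
for c in blobs(m,15):
    q=c.reshape(-1,2); x,y=q.mean(0)
    if 325<x<460 and 160<y<262:
        w=ray('top',q,.057); r=cv2.minAreaRect(w.astype(np.float32)); print((x,y),'world',np.round(r[0],4),'size',np.round(r[1],3),r[2],'board',B(np.array([r[0]])),'corners',B(cv2.boxPoints(r)).tolist())
print('spool,weight',B(np.array([[.517,.061],[.545,-.098]])))
# fence orientation: green rows edges
h=cv2.cvtColor(p,cv2.COLOR_RGB2HSV).astype(int);H,S,V=[h[...,i] for i in range(3)]
g=(H>55)&(H<95)&(S>90)&(V>40)
up=[];lo=[]
for u in range(335,445,5):
    vv=np.where(g[140:280,u])[0]+140; up.append((u,vv.min()));lo.append((u,vv.max()))
for e in(up,lo):
    w=ray('top',e,.045); k=np.polyfit(w[:,1],w[:,0],1); print(k, B(w)[:, 0])
E
```

```text
(np.float64(357.94444444444446), np.float64(246.02777777777777)) world [0.4472 0.0691] size [0.037 0.019] 39.91054153442383 board [[-0.079   0.0825]] corners [[-0.0997, 0.0796], [-0.0892, 0.0643], [-0.0583, 0.0853], [-0.0687, 0.1006]]
(np.float64(419.38), np.float64(240.44)) world [ 0.4618 -0.0694] size [0.02  0.045] 75.75568389892578 board [[-0.0783 -0.0569]] corners [[-0.1027, -0.0588], [-0.0608, -0.074], [-0.0538, -0.055], [-0.0957, -0.0397]]
(np.float64(373.1142857142857), np.float64(174.74285714285713)) world [0.6117 0.0339] size [0.017 0.034] 63.548622131347656 board [[0.0812 0.0309]] corners [[0.0624, 0.0325], [0.0908, 0.0146], [0.1001, 0.0294], [0.0716, 0.0473]]
spool,weight [[-0.0103  0.0674]
 [ 0.0016 -0.0936]]
[-0.10098616  0.64895283] [0.1139 0.1152 0.1141 0.1154 0.1144 0.1157 0.1146 0.1159 0.1149 0.1162
 0.1151 0.114  0.1153 0.1143 0.1132 0.1145 0.1158 0.1147 0.1161 0.115
 0.1139 0.1152]
[-0.10410376  0.41801033] [-0.116  -0.1148 -0.1158 -0.1146 -0.1156 -0.1144 -0.1155 -0.1143 -0.1153
 -0.1141 -0.1151 -0.1139 -0.115  -0.116  -0.1148 -0.1158 -0.1146 -0.1156
 -0.1144 -0.1154 -0.1142 -0.113 ]
```

{"api": "move_arm", "payload": {"deltas": [[[0,0,0],[0,0,0.4],0.64],[[0,0,0],[0,0,0.7],0.64],[[0,0,-0.1],[0.2,-0.4,0.7],0.64],[[0,0,-0.2],[0.3,-0.7,0.7],0.64],[[0,0,-0.25],[0.4,-1,0.7],0.64],[[0,0,-0.25],[0.4,-1,0.7],0.64]]}}

```text
time: 0.85
tool_pos: [0.234, 0.5449, 0.3011]
tcp_rot: [1.055, 2.959, -0.001]
wrist_force: [-0.2, 0.2, -1.3]
width: 0.18
```

{"api": "move_arm", "payload": {"deltas": [[[0,0,-0.1],[0.2,-0.4,0],0.64],[[0,0,-0.2],[0.3,-0.7,0],0.64],[[0,0,-0.25],[0.4,-1,0],0.64],[[0,0,-0.25],[0.4,-1,0],0.64]]}}

```text
time: 1.35
tool_pos: [0.2738, 0.4459, 0.3012]
tcp_rot: [-1.611, -2.697, 0.0]
wrist_force: [0.2, 1.0, 0.1]
width: 0.176
```

{"api": "move_arm", "payload": {"deltas": [[[0,0,-0.1],[0.2,-0.4,0],0.64],[[0,0,-0.2],[0.3,-0.7,0],0.64],[[0,0,-0.25],[0.4,-1,0],0.64],[[0,0,-0.25],[0.4,-1,0],0.64]]}}

```text
time: 1.85
tool_pos: [0.3139, 0.3466, 0.3013]
tcp_rot: [-2.106, -2.331, -0.001]
wrist_force: [-0.7, 0.1, 0.3]
width: 0.18
```

{"api": "move_arm", "payload": {"deltas": [[[0,0,0],[0.2,-0.5,0],0.64],[[0,0,0],[0.4,-1,0],0.64],[[0,0,0],[0.4,-1,0],0.64]]}}

```text
time: 2.22
tool_pos: [0.3547, 0.2458, 0.3014]
tcp_rot: [2.108, 2.329, 0.001]
wrist_force: [-0.0, 0.8, 0.0]
width: 0.182
```

{"api": "move_arm", "payload": {"deltas": [[[0,0,0],[0.2,-0.5,0],0.64],[[0,0,0],[0.4,-1,0],0.64],[[0,0,0],[0.4,-1,0],0.64]]}}

```text
time: 2.6
tool_pos: [0.3948, 0.146, 0.3014]
tcp_rot: [-2.108, -2.329, -0.001]
wrist_force: [-0.4, 0.5, -0.3]
width: 0.179
```

{"api": "move_arm", "payload": {"deltas": [[[0,0,0],[0.2,-0.5,0],0.64],[[0,0,0],[0.4,-1,0],0.64],[[0,0,0],[0.4,-1,0],0.64]]}}

```text
time: 2.98
tool_pos: [0.4349, 0.0464, 0.3012]
tcp_rot: [-2.108, -2.329, -0.001]
wrist_force: [-0.5, 1.2, -0.9]
width: 0.18
```

```bash
cat > st.py <<'E'
from workcell import status
import numpy as np
from scipy.spatial.transform import Rotation as R
s=status.read_state(); r=R.from_rotvec(s['tcp_rot']).as_matrix()
c0=np.array([.534,-.005]);th=np.radians(5.8);d=s['tool_pos'][:2]-c0
print(s['time'],s['tool_pos'].round(4),'board',np.round([d@[np.cos(th),np.sin(th)],d@[-np.sin(th),np.cos(th)]],4),'toolz',r[:,2].round(3),'yaw_y',np.degrees(np.arctan2(r[1,1],r[0,1])).round(1),'w',round(s['width'],3),'F',s['wrist_force'].round(1),s['q'].round(2))
E
python3 st.py
```

```text
2.975 [0.4349 0.0464 0.3012] board [-0.0934  0.0611] toolz [ 0.     0.001 -1.   ] yaw_y 5.7 w 0.18 F [-0.5  1.2 -0.9] [ 0.05 -0.24  1.98  0.    1.39 -0.05]
```

{"api": "move_arm", "payload": {"deltas": [[[0,0,0],[0.1,-0.35,0],0.64],[[0,0,0],[0.21,-0.69,0],0.64],[[0,0,0],[0.21,-0.69,-0.5],0.64],[[0,0,0],[0.21,-0.69,-1],0.64],[[0,0,0],[0.21,-0.69,-1],0.64]]}}

```text
time: 3.6
tool_pos: [0.4512, -0.0195, 0.1969]
tcp_rot: [-2.096, -2.328, 0.008]
wrist_force: [-0.1, 0.2, 0.8]
width: 0.182
```

{"api": "move_arm", "payload": {"deltas": [[[0,0,0],[0,0,-0.4],0.64],[[0,0,0],[0,0,-0.8],0.64],[[0,0,0],[0,0,-1],0.64],[[0,0,0],[0,0,-1],0.64]]}}

```text
time: 4.1
tool_pos: [0.455, -0.0209, 0.1019]
tcp_rot: [-2.103, -2.333, -0.0]
wrist_force: [0.6, 0.1, -0.3]
width: 0.178
```

```bash
python3 st.py
cat > snap.py <<'E'
import sys,cv2
from workcell import read_camera
n,o=sys.argv[1:3]; p,_=read_camera(n)
p=p[170:350,150:420] if n=='scene' else p[130:290,250:530]
cv2.imwrite('pics/'+o,cv2.resize(p[:,:,::-1],None,fx=2.8,fy=2.8,interpolation=cv2.INTER_CUBIC))
E
python3 snap.py scene s1.png
```

```text
4.1 [ 0.455  -0.0209  0.1019] board [-0.0802 -0.0078] toolz [-0.001  0.001 -1.   ] yaw_y 5.9 w 0.178 F [ 0.6  0.1 -0.3] [-0.1  -0.03  2.19  0.    0.99 -0.21]
```

View pics/s1.png

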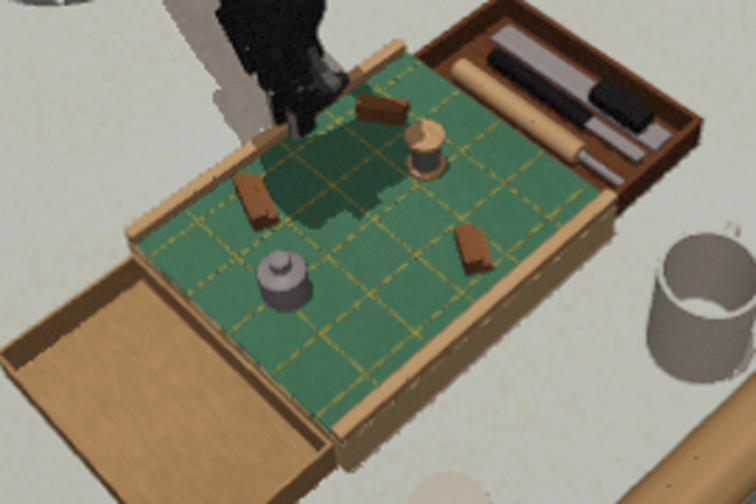

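The fingers hang at about (305,125), clear between the two near-row offcuts at (257,200) and (382,108). Next I lower and sweep the first one.

{"api": "move_arm", "payload": {"deltas": [[[0,0,0],[0,0,-0.25],0.64],[[0,0,0],[0,0,-0.45],0.64],[[0,0,0],[0,0,-0.52],0.64],[[0,0,0],[0,0,-0.52],0.64],[[0,0,0],[0,0,-0.52],0.64]]}}

```text
time: 4.78
tool_pos: [0.4559, -0.0223, 0.0507]
tcp_rot: [2.104, 2.33, 0.002]
wrist_force: [0.4, -0.1, 0.7]
width: 0.181
```

```bash
python3 st.py
```

```text
4.775 [ 0.4559 -0.0223  0.0507] board [-0.0795 -0.0094] toolz [ 0.003 -0.    -1.   ] yaw_y 5.8 w 0.181 F [ 0.4 -0.1  0.7] [-0.1   0.04  2.23  0.    0.87 -0.21]
```

{"api": "move_arm", "payload": {"deltas": [[[0,0,0],[0.01,-0.1,0],0.64],[[0,0,0],[0.02,-0.2,0],0.64],[[0,0,0],[0.03,-0.3,0],0.64],[[0,0,0],[0.04,-0.4,0],0.64],[[0,0,0],[0.05,-0.5,0],0.64],[[0,0,0],[0.06,-0.6,0],0.64],[[0,0,0],[0.07,-0.7,0],0.64],[[0,0,0],[0.08,-0.8,0],0.64],[[0,0,0],[0.09,-0.9,0],0.64],[[0,0,0],[0.1,-1,0],0.64]]}}

```text
time: 6.02
tool_pos: [0.4646, -0.123, 0.0493]
tcp_rot: [2.105, 2.332, 0.0]
wrist_force: [0.4, -0.1, 0.6]
width: 0.181
```

```bash
python3 st.py;python3 snap.py scene s2.png
```

```text
6.025 [ 0.4646 -0.123   0.0493] board [-0.081  -0.1104] toolz [ 0.  0. -1.] yaw_y 5.8 w 0.181 F [ 0.4 -0.1  0.6] [-0.31  0.09  2.18  0.    0.87 -0.41]
```

View pics/s2.png

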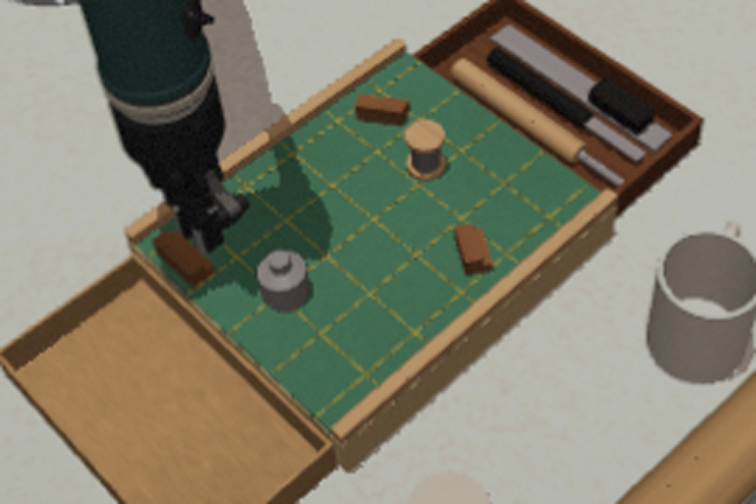

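The offcut has squared up against the fingertips at (183,258), at the mat's edge. I continue over the end, then retract straight up.

{"api": "move_arm", "payload": {"deltas": [[[0,0,0],[0.01,-0.1,0],0.64],[[0,0,0],[0.02,-0.2,0],0.64],[[0,0,0],[0.03,-0.3,0],0.64],[[0,0,0],[0.04,-0.4,0],0.64],[[0,0,0],[0.055,-0.55,0],0.64],[[0,0,0],[0.055,-0.55,0],0.64],[[0,0,0],[0.055,-0.55,0.3],0.64],[[0,0,0],[0.055,-0.55,0.7],0.64],[[0,0,0],[0.055,-0.55,1],0.64],[[0,0,0],[0.055,-0.55,1],0.64]]}}

```text
time: 7.32
tool_pos: [0.4722, -0.1781, 0.1523]
tcp_rot: [2.101, 2.327, 0.003]
wrist_force: [0.6, -0.4, -0.7]
width: 0.177
```

```bash
python3 st.py;python3 snap.py scene s3.png
```

```text
7.325 [ 0.4722 -0.1781  0.1523] board [-0.079 -0.166] toolz [ 0.006 -0.002 -1.   ] yaw_y 5.8 w 0.177 F [ 0.6 -0.4 -0.7] [-0.41  0.    2.05  0.    1.08 -0.51]
```

View pics/s3.png

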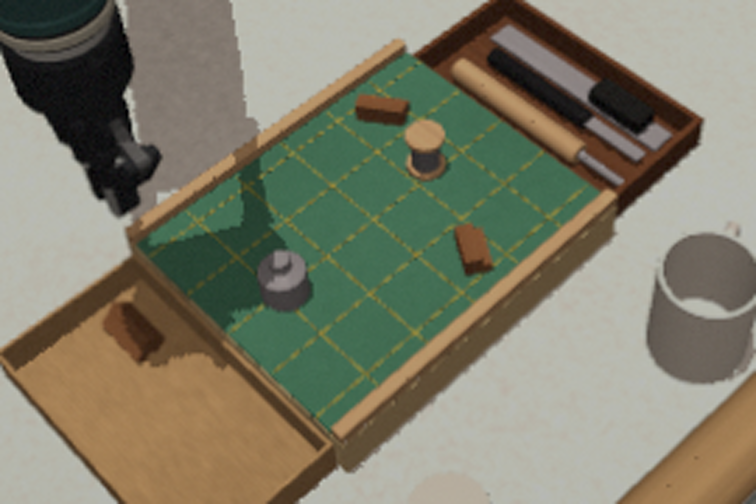

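The first offcut lies in the tray at (133,330). Now I go back for the second one in this row.

{"api": "move_arm", "payload": {"deltas": [[[0,0,0],[-0.05,0.5,0],0.64],[[0,0,0],[-0.1,1,0],0.64],[[0,0,0],[-0.1,1,0],0.64]]}}

```text
time: 7.75
tool_pos: [0.4578, -0.0745, 0.147]
tcp_rot: [-2.098, -2.333, 0.002]
wrist_force: [-0.5, 0.4, -0.9]
width: 0.179
```

{"api": "move_arm", "payload": {"deltas": [[[0,0,0],[-0.05,0.5,0],0.64],[[0,0,0],[-0.1,1,0],0.64],[[0,0,0],[-0.1,1,0],0.64]]}}

```text
time: 8.12
tool_pos: [0.4489, 0.0244, 0.1479]
tcp_rot: [-2.099, -2.334, 0.002]
wrist_force: [-0.6, -0.5, 0.1]
width: 0.178
```

{"api": "move_arm", "payload": {"deltas": [[[0,0,0],[-0.05,0.5,0],0.64],[[0,0,0],[-0.09,0.93,0],0.64],[[0,0,0],[-0.09,0.93,0],0.64],[[0,0,0],[-0.09,0.93,-0.3],0.64],[[0,0,0],[-0.09,0.93,-0.6],0.64],[[0,0,0],[-0.09,0.93,-0.7],0.64],[[0,0,0],[-0.09,0.93,-0.7],0.64]]}}

```text
time: 9.0
tool_pos: [0.4406, 0.1144, 0.0785]
tcp_rot: [-2.106, -2.33, 0.003]
wrist_force: [-0.0, 0.7, 0.1]
width: 0.18
```

```bash
python3 st.py;python3 snap.py scene s4.png
```

```text
9.0 [0.4406 0.1144 0.0785] board [-0.0808  0.1282] toolz [-0.002 -0.001 -1.   ] yaw_y 5.8 w 0.18 F [-0.   0.7  0.1] [ 0.2   0.    2.21 -0.    0.94  0.1 ]
```

View pics/s4.png

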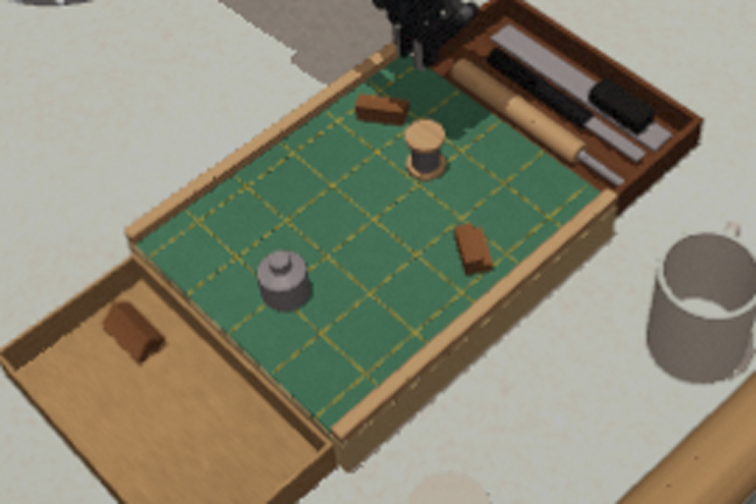

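The fingers are behind the second offcut, which is at (382,108), so I lower and sweep.

{"api": "move_arm", "payload": {"deltas": [[[0,0,0],[0,0,-0.2],0.64],[[0,0,0],[0,0,-0.29],0.64],[[0,0,0],[0,0,-0.29],0.64],[[0,0,0],[0.01,-0.1,-0.29],0.64],[[0,0,0],[0.02,-0.2,-0.29],0.64],[[0,0,0],[0.03,-0.3,-0.29],0.64],[[0,0,0],[0.04,-0.4,-0.29],0.64],[[0,0,0],[0.05,-0.5,-0.29],0.64],[[0,0,0],[0.06,-0.6,-0.29],0.64],[[0,0,0],[0.07,-0.7,-0.29],0.64],[[0,0,0],[0.08,-0.8,-0.29],0.64],[[0,0,0],[0.09,-0.9,-0.29],0.64],[[0,0,0],[0.1,-1,-0.29],0.64]]}}

```text
time: 10.68
tool_pos: [0.4511, 0.015, 0.0503]
tcp_rot: [2.105, 2.332, -0.0]
wrist_force: [-0.3, 1.0, 0.1]
width: 0.174
```

```bash
python3 st.py;python3 snap.py scene s5.png
```

```text
10.675 [0.4511 0.015  0.0503] board [-0.0805  0.0283] toolz [-0. -0. -1.] yaw_y 5.8 w 0.174 F [-0.3  1.   0.1] [-0.02  0.04  2.23 -0.    0.87 -0.12]
```

View pics/s5.png

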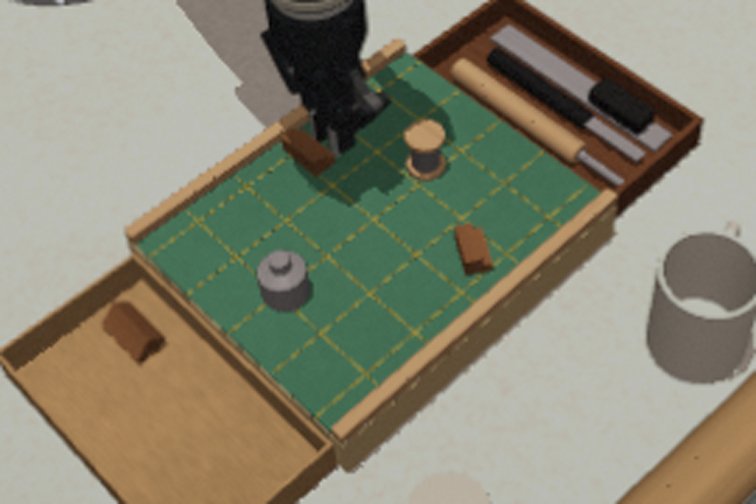

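The second offcut is squared against the fingers at (308,152), and the spool hasn't moved. I continue.

{"api": "move_arm", "payload": {"deltas": [[[0,0,0],[0.01,-0.1,0],0.64],[[0,0,0],[0.02,-0.2,0],0.64],[[0,0,0],[0.03,-0.3,0],0.64],[[0,0,0],[0.04,-0.4,0],0.64],[[0,0,0],[0.05,-0.5,0],0.64],[[0,0,0],[0.06,-0.6,0],0.64],[[0,0,0],[0.07,-0.7,0],0.64],[[0,0,0],[0.08,-0.8,0],0.64],[[0,0,0],[0.09,-0.9,0],0.64],[[0,0,0],[0.1,-1,0],0.64]]}}

```text
time: 11.98
tool_pos: [0.4611, -0.085, 0.0503]
tcp_rot: [2.105, 2.332, -0.0]
wrist_force: [0.2, -0.0, -0.5]
width: 0.179
```

{"api": "move_arm", "payload": {"deltas": [[[0,0,0],[0.01,-0.1,0],0.64],[[0,0,0],[0.02,-0.2,0],0.64],[[0,0,0],[0.03,-0.3,0],0.64],[[0,0,0],[0.04,-0.4,0],0.64],[[0,0,0],[0.05,-0.5,0],0.64],[[0,0,0],[0.06,-0.6,0],0.64],[[0,0,0],[0.07,-0.7,0],0.64],[[0,0,0],[0.08,-0.8,0],0.64],[[0,0,0],[0.095,-0.92,0],0.64],[[0,0,0],[0.095,-0.92,0],0.64],[[0,0,0],[0.095,-0.92,0.4],0.64],[[0,0,0],[0.095,-0.92,0.8],0.64],[[0,0,0],[0.095,-0.92,1],0.64],[[0,0,0],[0.095,-0.92,1],0.64]]}}

```text
time: 13.72
tool_pos: [0.472, -0.1768, 0.1523]
tcp_rot: [2.102, 2.329, 0.002]
wrist_force: [0.2, -0.7, -0.4]
width: 0.182
```

```bash
python3 st.py;python3 snap.py scene s6.png
```

```text
13.725 [ 0.472  -0.1768  0.1523] board [-0.0791 -0.1646] toolz [ 0.004 -0.002 -1.   ] yaw_y 5.9 w 0.182 F [ 0.2 -0.7 -0.4] [-0.41  0.    2.05  0.    1.08 -0.51]
```

View pics/s6.png

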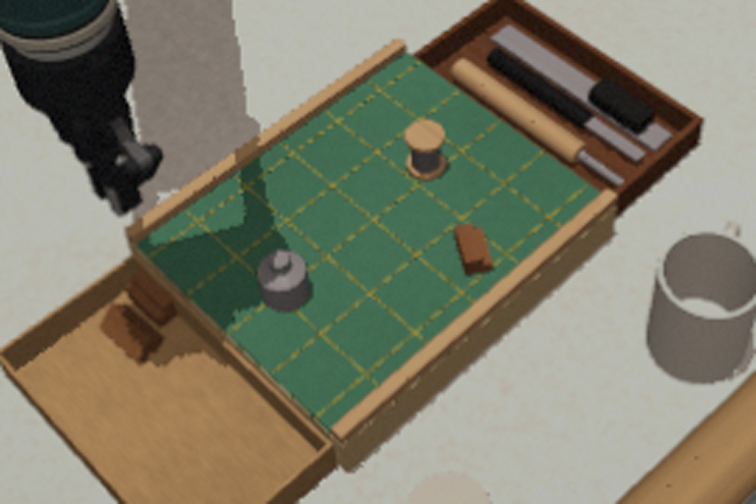

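The second offcut is in the tray at (152,298), next to the first. Now the far row.

{"api": "move_arm", "payload": {"deltas": [[[0,0,0],[0.22,0.43,0],0.64],[[0,0,0],[0.45,0.86,0],0.64],[[0,0,0],[0.45,0.86,0],0.64]]}}

```text
time: 14.15
tool_pos: [0.5153, -0.0877, 0.1483]
tcp_rot: [-2.099, -2.334, 0.001]
wrist_force: [-0.8, 0.4, -0.8]
width: 0.18
```

{"api": "move_arm", "payload": {"deltas": [[[0,0,0],[0.22,0.43,0],0.64],[[0,0,0],[0.45,0.86,0],0.64],[[0,0,0],[0.45,0.86,0],0.64]]}}

```text
time: 14.52
tool_pos: [0.5605, -0.0027, 0.1488]
tcp_rot: [-2.101, -2.334, 0.002]
wrist_force: [-0.9, -0.8, 0.2]
width: 0.179
```

{"api": "move_arm", "payload": {"deltas": [[[0,0,0],[0.22,0.43,0],0.64],[[0,0,0],[0.45,0.86,0],0.64],[[0,0,0],[0.45,0.86,0],0.64],[[0,0,0],[0.45,0.86,-0.3],0.64],[[0,0,0],[0.45,0.86,-0.6],0.64],[[0,0,0],[0.45,0.86,-0.7],0.64],[[0,0,0],[0.45,0.86,-0.7],0.64]]}}

```text
time: 15.4
tool_pos: [0.6042, 0.0803, 0.0792]
tcp_rot: [-2.105, -2.329, 0.004]
wrist_force: [0.0, -0.2, 1.0]
width: 0.182
```

```bash
python3 st.py;python3 snap.py scene s7.png
```

```text
15.4 [0.6042 0.0803 0.0792] board [0.0785 0.0778] toolz [-0.003 -0.001 -1.   ] yaw_y 5.8 w 0.182 F [ 0.  -0.2  1. ] [ 0.09  0.28  1.88 -0.    0.98 -0.01]
```

View pics/s7.png

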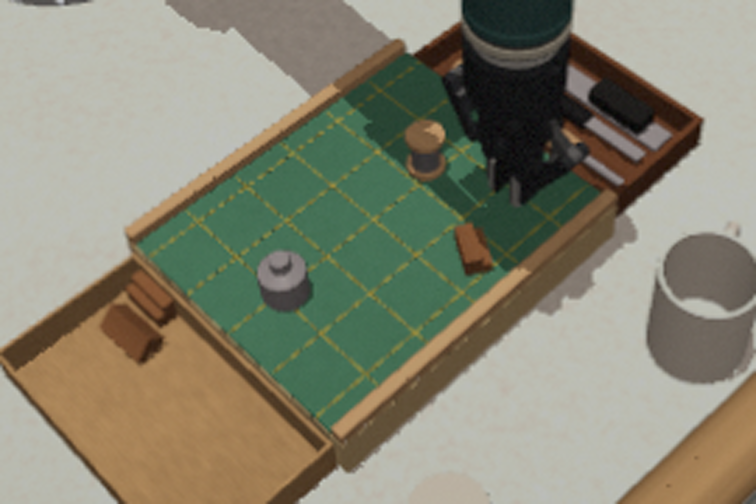

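Both swept offcuts lie flat in the tray, and the fingers are behind the third at (472,250).

{"api": "move_arm", "payload": {"deltas": [[[0,0,0],[0.01,0,-0.2],0.64],[[0,0,0],[0.01,0,-0.29],0.64],[[0,0,0],[0.01,0,-0.29],0.64],[[0,0,0],[0.02,-0.1,-0.29],0.64],[[0,0,0],[0.03,-0.2,-0.29],0.64],[[0,0,0],[0.04,-0.3,-0.29],0.64],[[0,0,0],[0.05,-0.4,-0.29],0.64],[[0,0,0],[0.06,-0.5,-0.29],0.64],[[0,0,0],[0.07,-0.6,-0.29],0.64],[[0,0,0],[0.08,-0.7,-0.29],0.64],[[0,0,0],[0.09,-0.8,-0.29],0.64],[[0,0,0],[0.1,-0.9,-0.29],0.64],[[0,0,0],[0.11,-1,-0.29],0.64]]}}

```text
time: 17.08
tool_pos: [0.6166, -0.019, 0.0513]
tcp_rot: [2.105, 2.332, -0.0]
wrist_force: [0.6, 0.4, -0.1]
width: 0.18
```

```bash
python3 st.py;python3 snap.py scene s8.png
```

```text
17.075 [ 0.6166 -0.019   0.0513] board [ 0.0808 -0.0223] toolz [ 0. -0. -1.] yaw_y 5.8 w 0.18 F [ 0.6  0.4 -0.1] [-0.07  0.32  1.89 -0.    0.93 -0.17]
```

View pics/s8.png

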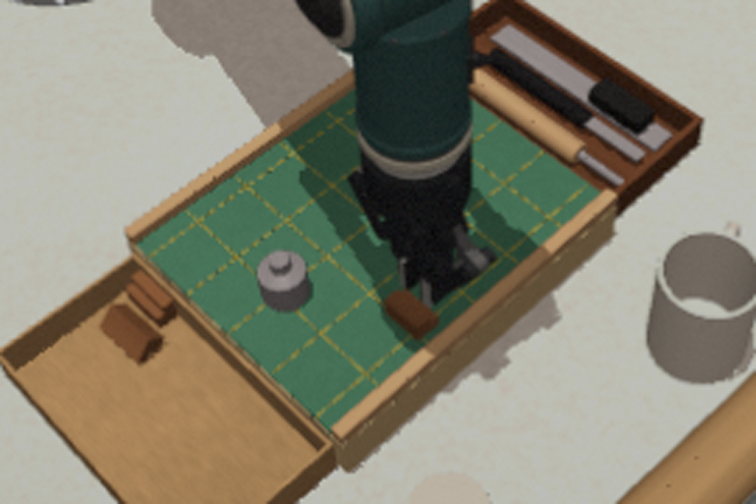

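The third offcut is squared against the fingers at (412,315), clear of the fence and the weight.

{"api": "move_arm", "payload": {"deltas": [[[0,0,0],[0.01,-0.1,0],0.64],[[0,0,0],[0.02,-0.2,0],0.64],[[0,0,0],[0.03,-0.3,0],0.64],[[0,0,0],[0.04,-0.4,0],0.64],[[0,0,0],[0.05,-0.5,0],0.64],[[0,0,0],[0.06,-0.6,0],0.64],[[0,0,0],[0.07,-0.7,0],0.64],[[0,0,0],[0.08,-0.8,0],0.64],[[0,0,0],[0.09,-0.9,0],0.64],[[0,0,0],[0.1,-1,0],0.64]]}}

```text
time: 18.38
tool_pos: [0.6266, -0.119, 0.0513]
tcp_rot: [-2.105, -2.332, 0.0]
wrist_force: [0.4, -1.0, -0.0]
width: 0.179
```

{"api": "move_arm", "payload": {"deltas": [[[0,0,0],[0.01,-0.1,0],0.64],[[0,0,0],[0.02,-0.2,0],0.64],[[0,0,0],[0.03,-0.3,0],0.64],[[0,0,0],[0.045,-0.44,0],0.64],[[0,0,0],[0.045,-0.44,0],0.64],[[0,0,0],[0.045,-0.44,0.4],0.64],[[0,0,0],[0.045,-0.44,0.8],0.64],[[0,0,0],[0.045,-0.44,1],0.64],[[0,0,0],[0.045,-0.44,1],0.64],[[0,0,0],[0.045,-0.44,1],0.64]]}}

```text
time: 19.62
tool_pos: [0.6299, -0.1619, 0.1494]
tcp_rot: [-2.104, -2.33, 0.002]
wrist_force: [0.2, 0.1, -0.4]
width: 0.179
```

{"api": "move_arm", "payload": {"deltas": [[[0,0,0],[0,-0.4,0.4],0.64],[[0,0,0],[0,-0.8,0.8],0.64],[[0,0,0],[0,-1,1],0.64],[[0,0,0],[0,-1,1],0.64],[[0,0,0],[0,-1,1],0.64]]}}

```text
time: 20.25
tool_pos: [0.6299, -0.2611, 0.2482]
tcp_rot: [-2.102, -2.328, 0.001]
wrist_force: [0.4, 0.7, 0.2]
width: 0.182
```

```bash
python3 st.py;python3 snap.py scene s9.png
python3 - <<'E'
from h import *
from workcell import read_camera
c0=np.array([.534,-.005]);th=np.radians(5.8)
p,d=read_camera('scene'); np.savez('scene9.npz',p=p,d=d)
c=camera_info('scene');K,D,R,t=[np.array(c[k],float) for k in('K','D','R','t')]
v,u=np.mgrid[0:400,0:640]
n=cv2.undistortPoints(np.stack([u,v],-1).reshape(-1,1,2).astype(float),K,D).reshape(-1,2)
X=((np.c_[n,np.ones(len(n))]*d.reshape(-1,1)-t)@R).reshape(400,640,3)
for k in blobs(offcuts(p,'scene'),15):
    x,y=k.reshape(-1,2).mean(0)
    m=np.zeros((400,640),np.uint8); cv2.drawContours(m,[k],-1,1,-1); q=X[m>0]
    e=q[:,:2].mean(0)-c0; b=[e@[np.cos(th),np.sin(th)],e@[-np.sin(th),np.cos(th)]]
    if abs(b[0])<.13 and -.3<b[1]<.16: print((x,y),'board',np.round(b,3),'tray y',round(b[1]+.216,3),'z med/max',np.median(q[:,2]).round(3),q[:,2].max().round(3))
E
```

```text
20.25 [ 0.6299 -0.2611  0.2482] board [ 0.0695 -0.2644] toolz [-0.004  0.003 -1.   ] yaw_y 5.8 w 0.182 F [0.4 0.7 0.2] [-0.43  0.27  1.56  0.    1.31 -0.53]
(np.float64(251.94827586206895), np.float64(327.7931034482759)) board [ 0.093 -0.171] tray y 0.045 z med/max 0.019 0.029
(np.float64(201.98058252427185), np.float64(282.29126213592235)) board [-0.071 -0.174] tray y 0.042 z med/max 0.019 0.345
```

View pics/s9.png

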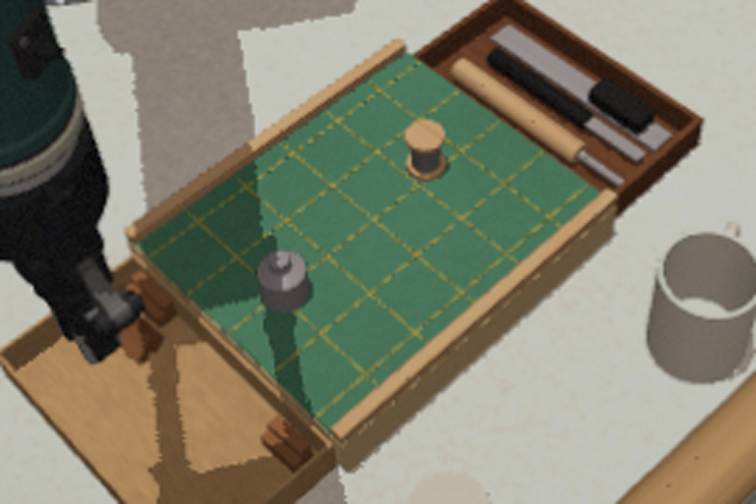

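All three offcuts are in the tray: one at (287,440) and two at about (145,315), partly behind the gripper. The weight and spool are where they were. Handing in.

```bash
python3 -c "
from workcell import order; print(order.finish_job())"
```

```text
the job is handed in; nothing more can be done
None
```

All three offcuts are in the cardboard tray, and I handed the job in at about 20 s of the 64 s allowed. I pushed them one at a time with the fingertips nearly shut: the two in the near row first, the one closer to the tray leading, then the one in the far row.

- **Third offcut:** the last depth check put it about 45 mm from the tray's centre along its y (limit 62 mm) and 93 mm along its x (limit 117 mm). Its highest point is about 29 mm above the bench, well below the mat.
- **First two offcuts:** the gripper partly hid them in the last picture. There the check merged them into one blob with a median height of about 19 mm, and its maximum of 0.345 m is the arm, not an offcut. An earlier, unobstructed picture showed both lying flat in the tray.
- **Everything else:** the paperweight and spool look unmoved in every picture, as do the mug and tools wherever they are in view. I did not measure their positions again, and the flask, tub, brush and most of the jar lay outside the later crops. The arm was clear of everything at hand-in, and the wrist force read at the end of each move never rose above noise (about 1 N).

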